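Raise bottles to spray height, spray, lower and rack them

ROBOT

A 7-joint arm with a two-finger parallel gripper is mounted at the origin on the work surface; the furniture and walls round the work are solid. World frame = base frame: x ahead of the robot, y to its left, z up, the work surface at z = 0. Lengths are in m, angles in rad, forces in N, time in s.
With the tool pointing down it reaches from about 0.4 to 0.875 m from the base axis. Payload 19.3 kg.
Tool frame: the origin (TCP) lies midway between the tips of the shut fingers; the grasp point (between the pads) lies 19 mm behind it; z points along the fingers, y is the line along which they close (so a half turn about z gives the same grasp; the last joint's range is limited). The gripper opens to 85 mm and grips with 20 to 120 N. Pads are 22 mm wide; open, the fingers measure 114 mm over their backs; the gripper's body (76 mm by 85 mm) begins 54 mm behind the grasp point. The pads swing forward as they close: fully open they stand 13 mm farther back than shut.
Start: joints at [-1.261, 0.521, -0.036, 1.599, 0.021, 1.021, -0.113], TCP at [0.232, 0.58, 0.231] pointing down, gripper open.
Joint ranges: [-2.91, 2.91], [-0.3, 2.13], [-1.5, 1.42], [0.17, 2.43], [-1.26, 4.41], [0.16, 1.93], [-2.52, 2.52]. Speed limits (rad/s): [1.89, 1.89, 2.39, 2.39, 3.01, 3.01, 3.01].

INTERFACE

Orientations are given as [roll, pitch, yaw] about the fixed x, y, z axes, in that order (R = Rz(yaw) Ry(pitch) Rx(roll)).
In Python, from workcell import telemetry, grab_frame, calibration, bot, outline_of, landmark_of gives the robot as it stands. The module is installed in compiled form; this text tells all that it offers.
- The arm moves only by the shell command python3 -m inch 'ROWS' [FORCE]. ROWS is JSON, a list of rows, each a list of 7 numbers: the shift along the tool's x, y, z in m, then the turn, a rotation vector about the tool's x, y, z in rad, then the closure, from 0 (fully open) to 1 (shut). A call has 1 to 5 rows; each row shifts and turns the commanded pose from where the row before left it, along the tool's axes as they then stand; what a row does not reach is not made up. A row lasts 1/10 s, in which the tool goes at most 50 mm and 8.59 degrees, less where a joint would pass 70% of its speed; a pose out of reach is approached as far as the arm can. A call is refused whole if a number of a shift passes 0.05 or a number of a turn 0.15, either way. A call with a gripper value outside its range is refused whole. The fingers move at their own pace and stop on an object; FORCE is the grip in N (left out, the last holds). Time passes only in rows, so rows that do not move let the fingers close. It gives the time, the measured TCP pose, the force, the opening and the grip force at its end, in the units of the state.
- telemetry.observe(): the state, without advancing time (a new reading comes with each control period).
- grab_frame(name): name is "scene" or "top" or "wrist"; returns the picture (480x640x3 uint8, red, green, blue); there is no depth.
- calibration(name): a dict with "fovy" (degrees; the focal length in pixels is half the picture's height over the tangent of half this angle, whatever the lens; pixels are square), "cx", "cy" (the principal point, pixels), "pose" (4x4, takes a point from camera to world coordinates). Camera axes: x right, y down, z forward; pixel columns grow to the right and rows downward; lengths in m; the calibration is good to about 2 mm. A picture is of the moment at which its call begins: read the wrist's pose just before it. calibration takes no time and is no camera call; for the wrist camera it gives the pose at the moment of the call.
- bot.job_done(): hands the job in; it is judged then, once.
Trained networks look in the newest picture that a camera, given by its name, has taken for a name from the list of things; names that differ only in an ending like _2 or _b are one class to them, and where a whole thing is asked for, a point or a joint stands for the part that bears it (a point fixed in the world has none). Each returns a list of dicts, best first, with "score" (0 to 1); they miss things now and then, are a little off and sometimes report something else, mostly with a low value. They report only what shows in the picture. A call takes as long as a camera call. They do not tell look-alikes from the thing itself.
- outline_of(label, camera): "region" (480x640 bool, what is visible of it) and "rect" ([left, top, right, bottom] in pixels, round what is visible of it).
- landmark_of(label, camera): "xy" ([column, row] in pixels: a listed point, or the origin of a listed thing).
The state is a dict: "clock": time; "qpos": joint angles; "qd": joint speeds; "joint_efforts": joint torques, N m; "position": TCP position; "tool_rot": TCP orientation; "force": force on the tool from outside, world axes, zero at the start; "moment": the same for the moment, N m; "grip_width": finger opening in m; "finger_force": force on a finger pad.
Only numpy, scipy, OpenCV 4.12 (cv2) and the standard library are available. Lean on these libraries where they do the work, as an engineer would, in place of code of your own. Each camera call takes 0.05 s, during which the arm holds its last target. There are 200 camera calls.

TASK

Stand all the glass bottles upright on the lowered plywood platform of the spraying stand, then pull the platform up by its black knob, click by click, until its pointer rests level with the top of the brass sleeve on the gauge post. With the bottles at that height press the spray bottle's white cap right down and let it come up again, then hold the pawl's black thumb tab down so that the platform sinks fully home with the bottles on it. Finally stand all the bottles upright in the wooden drying tray.

Things in the scene. Friction and masses are not known exactly. Their poses are not given: they have to be found in the camera images.
- bottle_a_mid (a point): loose clear glass bottle, conical with a narrow open neck, 57 mm wide at the foot and 104 mm high, 50 to 80 g; the neck (27 to 30 mm wide) spans 83 to 104 mm above its foot and is the place to grip. The point is its centre, 52 mm above its foot; z is its upward axis. Two or three bottles are present; None if absent
- bottle_b_mid (a point): loose clear glass bottle, conical with a narrow open neck, 57 mm wide at the foot and 104 mm high, 50 to 80 g; the neck (27 to 30 mm wide) spans 83 to 104 mm above its foot and is the place to grip. The point is its centre, 52 mm above its foot; z is its upward axis. Two or three bottles are present; None if absent
- bottle_c_mid (a point): loose clear glass bottle, conical with a narrow open neck, 57 mm wide at the foot and 104 mm high, 50 to 80 g; the neck (27 to 30 mm wide) spans 83 to 104 mm above its foot and is the place to grip. The point is its centre, 52 mm above its foot; z is its upward axis. Two or three bottles are present; None if absent
- platform (a point): centre of the top face of the stand's square plywood platform, 170 x 170 mm, with a thin wire guard rail round its edge 48 mm above this face (162 mm between opposite rails); x and y run along its edges, z up (the axes of the whole stand). Its top lies 50 mm above the table when fully down and rises with the column. Four bottles fit, at (+-40, +-40) mm from this point. The column stands beside it, 130 mm away in -y
- knob (a point): grip point of the round black knob on top of the ratchet column, which carries the platform; grip it from above across its 28 mm wide body (25 mm high, from 13 mm below this point to 12 mm above it; a 40 mm wide flange above that, top 22 mm above this point). The point is 158 mm above the table when the column is down. Lifting takes 8 to 15 N, straight up; the free column sinks slowly (about 0.1 m/s) under its own weight until the pawl catches it
- column (a joint): height of the ratchet column and platform above fully down, m; 0 is fully down (start), stop at 0.098. Six notches, 15 mm apart: the pawl clicks in when the column passes 0.015, 0.030, ... 0.090, and the released column then rests at most 3 mm from that value. It cannot go down while the pawl is engaged
- pointer (a point): tip of the thin flat steel pointer that moves with the platform, on its centre line; 38 mm above the table when the column is down
- sleeve_3_top (a point): centre of the top of a brass gauge sleeve, a tube 24 mm wide and 71 mm high that stands on the stand's 12 mm thick board, threaded on the upright gauge post (9 mm thick, top 157 mm above the table) in front of the column. Its top marks the set height: the pointer shall come to rest level with it, which is at notch 3. One of three such sleeves is present; the others are None
- sleeve_4_top (a point): centre of the top of a brass gauge sleeve, a tube 24 mm wide and 86 mm high that stands on the stand's 12 mm thick board, threaded on the upright gauge post (9 mm thick, top 157 mm above the table) in front of the column. Its top marks the set height: the pointer shall come to rest level with it, which is at notch 4. One of three such sleeves is present; the others are None
- sleeve_5_top (a point): centre of the top of a brass gauge sleeve, a tube 24 mm wide and 101 mm high that stands on the stand's 12 mm thick board, threaded on the upright gauge post (9 mm thick, top 157 mm above the table) in front of the column. Its top marks the set height: the pointer shall come to rest level with it, which is at notch 5. One of three such sleeves is present; the others are None
- tab (a point): centre of the upper face of the pawl's black thumb tab, 38 x 28 mm (28 along the stand's y), 107 mm in -y from the column's axis and 108 mm above the table when at rest. Pressing it down about 15 mm or more (stop at 29 mm, 2 to 5 N) and holding it there frees the column; it springs back
- pawl (a joint): angle of the pawl, rad: 0 engaged (at rest), 0.35 fully pressed; the column is free above about 0.18
- cap_top (a point): centre of the top of the white sprung cap (30 mm wide) of the fixed metal spray bottle behind the platform, 178 mm above the table; press it straight down
- spray_cap (a joint): travel of the spray cap, m: 0 up, 0.007 fully down (about 5 N)
- tray_floor (a point): centre of the inner floor (6 mm above the table) of the square wooden drying tray, inside 168 x 168 mm, rim 54 mm above the table and 6 mm thick; x and y along its edges. Four bottles fit, at (+-40, +-40) mm from this point
- pigment_pot: small black and white pot, 29 mm wide, 52 mm high, origin under its foot; a bystander, leave it alone
- dropper: blue dropper bottle with a white cap, 20 mm wide, 67 mm high, origin under its foot; a bystander, leave it alone
Mind the look-alikes: they are no part of the job. Leave any turquoise look-alike of the part that bears bottle_a_mid alone.

How it is judged:
On the way, in this order (a step that is already met when the one before it is completed fails the run):
1. all bottles stand upright and free on the lowered platform (x of bottle_a_mid in the frame of platform between -0.088 and 0.088 m and y of bottle_a_mid in the frame of platform between -0.088 and 0.088 m and z of bottle_a_mid in the frame of platform between 0.044 and 0.06 m and angle between each of bottle_a_mid, bottle_b_mid, bottle_c_mid's own z axis and vertical below 0.12 rad and x of bottle_b_mid in the frame of platform between -0.088 and 0.088 m and y of bottle_b_mid in the frame of platform between -0.088 and 0.088 m and z of bottle_b_mid in the frame of platform between 0.044 and 0.06 m and x of bottle_c_mid in the frame of platform between -0.088 and 0.088 m and y of bottle_c_mid in the frame of platform between -0.088 and 0.088 m and z of bottle_c_mid in the frame of platform between 0.044 and 0.06 m and contact force between each of bottle_a, bottle_b, bottle_c and the fingers below 0.3 N and value of joint column below 0.006 m), for 0.2 s.
2. the platform, let go, rests at the notch where its pointer is level with the top of the sleeve, the bottles standing on it (x of bottle_a_mid in the frame of platform between -0.088 and 0.088 m and y of bottle_a_mid in the frame of platform between -0.088 and 0.088 m and z of bottle_a_mid in the frame of platform between 0.044 and 0.06 m and angle between each of bottle_a_mid, bottle_b_mid, bottle_c_mid's own z axis and vertical below 0.12 rad and x of bottle_b_mid in the frame of platform between -0.088 and 0.088 m and y of bottle_b_mid in the frame of platform between -0.088 and 0.088 m and z of bottle_b_mid in the frame of platform between 0.044 and 0.06 m and x of bottle_c_mid in the frame of platform between -0.088 and 0.088 m and y of bottle_c_mid in the frame of platform between -0.088 and 0.088 m and z of bottle_c_mid in the frame of platform between 0.044 and 0.06 m and z of pointer in the frame of sleeve_3_top between -0.005 and 0.005 m and z of pointer in the frame of sleeve_4_top between -0.005 and 0.005 m and z of pointer in the frame of sleeve_5_top between -0.005 and 0.005 m and contact force between column and the fingers below 0.3 N and velocity of joint column between -0.01 and 0.01 m/s), for 0.3 s.
3. the spray cap is pressed right down with the bottles at that height (x of bottle_a_mid in the frame of platform between -0.088 and 0.088 m and y of bottle_a_mid in the frame of platform between -0.088 and 0.088 m and z of bottle_a_mid in the frame of platform between 0.044 and 0.06 m and angle between each of bottle_a_mid, bottle_b_mid, bottle_c_mid's own z axis and vertical below 0.12 rad and x of bottle_b_mid in the frame of platform between -0.088 and 0.088 m and y of bottle_b_mid in the frame of platform between -0.088 and 0.088 m and z of bottle_b_mid in the frame of platform between 0.044 and 0.06 m and x of bottle_c_mid in the frame of platform between -0.088 and 0.088 m and y of bottle_c_mid in the frame of platform between -0.088 and 0.088 m and z of bottle_c_mid in the frame of platform between 0.044 and 0.06 m and z of pointer in the frame of sleeve_3_top between -0.005 and 0.005 m and z of pointer in the frame of sleeve_4_top between -0.005 and 0.005 m and z of pointer in the frame of sleeve_5_top between -0.005 and 0.005 m and value of joint spray_cap above 0.0055 m), for 0.05 s.
4. the cap is up again, the platform still at that height (x of bottle_a_mid in the frame of platform between -0.088 and 0.088 m and y of bottle_a_mid in the frame of platform between -0.088 and 0.088 m and z of bottle_a_mid in the frame of platform between 0.044 and 0.06 m and angle between each of bottle_a_mid, bottle_b_mid, bottle_c_mid's own z axis and vertical below 0.12 rad and x of bottle_b_mid in the frame of platform between -0.088 and 0.088 m and y of bottle_b_mid in the frame of platform between -0.088 and 0.088 m and z of bottle_b_mid in the frame of platform between 0.044 and 0.06 m and x of bottle_c_mid in the frame of platform between -0.088 and 0.088 m and y of bottle_c_mid in the frame of platform between -0.088 and 0.088 m and z of bottle_c_mid in the frame of platform between 0.044 and 0.06 m and z of pointer in the frame of sleeve_3_top between -0.005 and 0.005 m and z of pointer in the frame of sleeve_4_top between -0.005 and 0.005 m and z of pointer in the frame of sleeve_5_top between -0.005 and 0.005 m and value of joint spray_cap below 0.0015 m), for 0.1 s.
5. the platform has sunk fully home with the bottles standing on it (x of bottle_a_mid in the frame of platform between -0.088 and 0.088 m and y of bottle_a_mid in the frame of platform between -0.088 and 0.088 m and z of bottle_a_mid in the frame of platform between 0.044 and 0.06 m and angle between each of bottle_a_mid, bottle_b_mid, bottle_c_mid's own z axis and vertical below 0.12 rad and x of bottle_b_mid in the frame of platform between -0.088 and 0.088 m and y of bottle_b_mid in the frame of platform between -0.088 and 0.088 m and z of bottle_b_mid in the frame of platform between 0.044 and 0.06 m and x of bottle_c_mid in the frame of platform between -0.088 and 0.088 m and y of bottle_c_mid in the frame of platform between -0.088 and 0.088 m and z of bottle_c_mid in the frame of platform between 0.044 and 0.06 m and value of joint column below 0.005 m), for 0.2 s.
At the end, for the whole second after the job is handed in: Every bottle present stands upright (within 7 degrees), released and at rest on the tray's floor (its axis within 70 mm of the tray's centre along each edge); the platform is within 6 mm of fully down, the pawl tab and the spray cap are back up (x of bottle_a_mid in the frame of tray_floor between -0.07 and 0.07 m and y of bottle_a_mid in the frame of tray_floor between -0.07 and 0.07 m and z of bottle_a_mid in the frame of tray_floor between 0.044 and 0.06 m and angle between each of bottle_a_mid, bottle_b_mid, bottle_c_mid's own z axis and vertical below 0.12 rad and x of bottle_b_mid in the frame of tray_floor between -0.07 and 0.07 m and y of bottle_b_mid in the frame of tray_floor between -0.07 and 0.07 m and z of bottle_b_mid in the frame of tray_floor between 0.044 and 0.06 m and x of bottle_c_mid in the frame of tray_floor between -0.07 and 0.07 m and y of bottle_c_mid in the frame of tray_floor between -0.07 and 0.07 m and z of bottle_c_mid in the frame of tray_floor between 0.044 and 0.06 m and contact force between each of bottle_a, bottle_b, bottle_c and the fingers below 0.3 N and linear speed of each of bottle_a, bottle_b, bottle_c below 0.03 m/s and value of joint column below 0.006 m and value of joint pawl below 0.05 rad and value of joint spray_cap below 0.0015 m); the robot touches nothing.
It fails at once if the pigment pot or the dropper bottle is pushed more than 40 mm from its place (distance of any of pigment_pot, dropper from where it was at the start of the episode above 0.04 m).
Of sleeve_3, sleeve_4, sleeve_5 only 1 to 1 are there at a start; the rules pass over those that are not, and their reading is None.
Of bottle_a, bottle_b, bottle_c only 2 to 3 are there at a start; the rules pass over those that are not, and their reading is None.
At some moment in a run one of bottle_a, bottle_b, bottle_c may be knocked a few centimetres aside while the robot is not near it.
It also fails if it takes over 210 s, if anything falls off the work surface, if the arm or the gripper's body presses on something with over 40 N, if the wrist force passes 120 N, or if a joint passes its speed limit or range.

## Working session

There is one attempt and no reset: what is moved stays moved. The work goes in short steps, Python scripts to look and compute and a shell command to move; the robot and the scene stay as the last step left them, time stands still between calls to the robot, and variables do not carry over. Pictures are saved under pics/ and viewed, at most 14 in all, crops included, and the job is handed in when it is done.

```bash
mkdir -p pics
cat > h.py <<'E'
import numpy as np, cv2
from workcell import telemetry, grab_frame, calibration, bot, outline_of, landmark_of
from scipy.spatial.transform import Rotation as R
def save(n,f,crop=None,s=1):
    im=grab_frame(n)
    o=im
    if crop: o=im[crop[1]:crop[3],crop[0]:crop[2]]
    o=cv2.resize(o,None,fx=s,fy=s,interpolation=cv2.INTER_CUBIC)
    cv2.imwrite('pics/'+f,o[:,:,::-1]); return im
def ray(c,xy):
    k=calibration(c);f=240/np.tan(np.radians(k['fovy'])/2);P=np.array(k['pose'])
    d=P[:3,:3]@np.array([(xy[0]-k['cx'])/f,(xy[1]-k['cy'])/f,1]);return P[:3,3],d
def atz(c,xy,z):
    o,d=ray(c,xy);return o+d*(z-o[2])/d[2]
def proj(c,p):
    k=calibration(c);f=240/np.tan(np.radians(k['fovy'])/2);P=np.array(k['pose'])
    q=P[:3,:3].T@(np.array(p)-P[:3,3]);return np.array([k['cx']+f*q[0]/q[2],k['cy']+f*q[1]/q[2]])
def st():
    s=telemetry.observe();print('t',s['clock'],'p',np.round(s['position'],4),'rot',np.round(s['tool_rot'],3),'F',np.round(s['force'],1),'w',s['grip_width'],'ff',s['finger_force'],'q',np.round(s['qpos'],2));return s
def totool(target):
    s=telemetry.observe();return R.from_euler('xyz',s['tool_rot']).as_matrix().T@(np.array(target)-np.array(s['position']))
E
python3 - <<'E'
from h import *
st()
for c in('scene','top'):
    save(c,c+'0.png');k=calibration(c);print(c,k['fovy'],np.round(k['pose'],3).tolist())
    for l,z in(('bottle_a_mid',.052),('platform',.05),('knob',.158),('tab',.108),('cap_top',.178),('tray_floor',.006),('sleeve_3_top',.083),('sleeve_4_top',.098),('sleeve_5_top',.113),('pointer',.038),('pigment_pot',0),('dropper',0)):
        for r in landmark_of(l,c)[:5]: 
            if r['score']>.2: print(l,round(r['score'],2),np.round(r['xy']),np.round(atz(c,r['xy'],z),3))
E
```

```text
t 0.0 p [0.2316 0.5802 0.2307] rot [-3.14   0.     2.762] F [ 0.2  0.2 -0.2] w 0.08570515091477447 ff 0.0 q [-1.26  0.52 -0.04  1.6   0.02  1.02 -0.11]
scene 46.84703069614844 [[0.728, -0.428, 0.536, -0.143], [-0.686, -0.454, 0.568, -0.684], [-0.0, -0.781, -0.624, 0.865], [0.0, 0.0, 0.0, 1.0]]
bottle_a_mid 0.84 [393. 358.] [ 0.396 -0.296  0.052]
bottle_a_mid 0.79 [366. 317.] [ 0.433 -0.191  0.052]
bottle_a_mid 0.36 [224. 209.] [0.44  0.299 0.052]
knob 0.64 [330. 218.] [ 0.508 -0.009  0.158]
tab 0.72 [361. 263.] [ 0.495 -0.116  0.108]
cap_top 0.52 [346. 163.] [0.666 0.101 0.178]
cap_top 0.49 [310. 253.] [ 0.386 -0.082  0.178]
tray_floor 0.93 [222. 210.] [0.467 0.354 0.006]
sleeve_3_top 0.67 [310. 255.] [ 0.455 -0.002  0.083]
sleeve_3_top 0.51 [358. 265.] [ 0.508 -0.097  0.083]
sleeve_3_top 0.26 [298. 224.] [0.507 0.096 0.083]
pointer 0.76 [302. 271.] [0.441 0.009 0.038]
pointer 0.33 [309. 258.] [0.481 0.029 0.038]
pigment_pot 0.68 [288. 198.] [0.633 0.286 0.   ]
pigment_pot 0.27 [299. 229.] [0.565 0.162 0.   ]
pigment_pot 0.22 [331. 219.] [0.655 0.138 0.   ]
dropper 0.68 [414. 290.] [
[... 171 characters left out ...]
.407], [0.0, 0.0, 0.0, 1.0]]
bottle_a_mid 0.71 [406. 296.] [ 0.424 -0.191  0.052]
bottle_a_mid 0.64 [450. 310.] [ 0.393 -0.296  0.052]
platform 0.87 [280. 252.] [0.521 0.114 0.05 ]
platform 0.65 [285. 186.] [0.686 0.109 0.05 ]
knob 0.91 [332. 252.] [ 0.505 -0.01   0.158]
tab 0.66 [380. 258.] [ 0.502 -0.123  0.108]
tab 0.27 [436. 254.] [ 0.516 -0.252  0.108]
cap_top 0.69 [287. 186.] [0.648 0.094 0.178]
tray_floor 0.68 [184. 274.] [0.467 0.353 0.006]
sleeve_3_top 0.58 [328. 282.] [ 0.448 -0.004  0.083]
sleeve_3_top 0.33 [451. 304.] [ 0.404 -0.291  0.083]
pointer 0.64 [317. 281.] [0.454 0.021 0.038]
pigment_pot 0.65 [213. 211.] [0.63  0.291 0.   ]
dropper 0.58 [398. 225.] [ 0.608 -0.178  0.   ]
```

View pics/scene0.png

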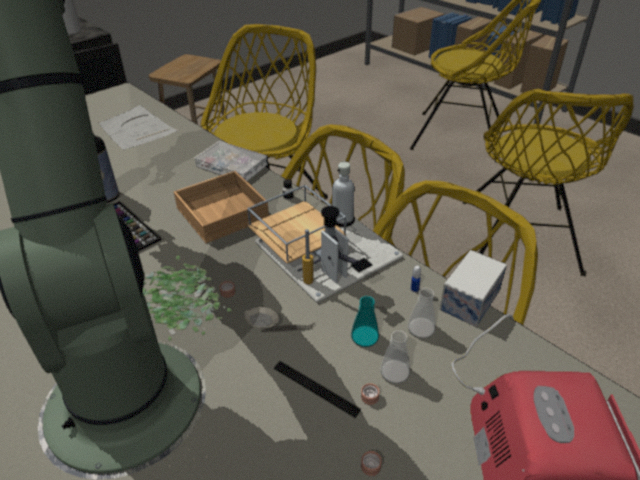

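View pics/top0.png

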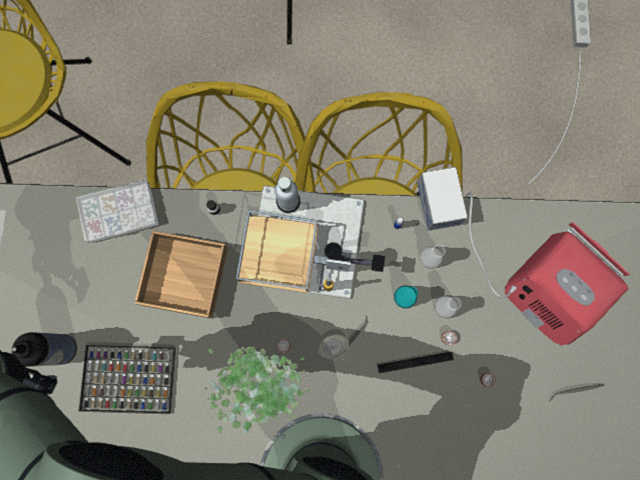

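The scene picture shows clear bottles at (422,313) and (397,357), and the turquoise look-alike at (365,322), which I leave alone. There is also an unidentified clear object at (262,318). I'll enlarge to check that object and the sleeve.

Run:
```python
from h import *
a=cv2.imread('pics/scene0.png');b=cv2.imread('pics/top0.png')
c1=cv2.resize(a[180:390,230:450],(400,382),interpolation=2);c2=cv2.resize(b[200:370,300:480],(400,378),interpolation=2);
o=np.zeros((382,800,3),np.uint8);o[:,:400]=c1;o[:378,400:]=c2
cv2.imwrite('pics/crop0.png',o)
grab_frame('top')
P=atz('top',[432,257],.1)
for c in('scene','top'):
    grab_frame(c)
    for r in outline_of('bottle_a_mid',c): print(c,round(r['score'],2),np.round(r['rect']))
    for r in outline_of('sleeve_3_top',c): print(c,'sl',round(r['score'],2),np.round(r['rect'],1))
# sleeve: hypotheses of top height vs gauge post base
for z in (.083,.098,.113,.157): print(z,atz('scene',[309,255],z),atz('top',[328,282],z))
```

```text
scene 0.97 [352. 294. 377. 348.]
scene 0.74 [380. 333. 409. 384.]
scene sl 0.64 [302.9 254.4 314.1 285.1]
top 0.7 [434. 298. 463. 321.]
top 0.69 [395. 287. 413. 307.]
0.083 [ 0.45335119 -0.00172387  0.083     ] [ 0.44704191 -0.00425039  0.083     ]
0.098 [ 0.44190948 -0.01480855  0.098     ] [ 0.4451089  -0.00400439  0.098     ]
0.113 [ 0.43046776 -0.02789322  0.113     ] [ 0.44317588 -0.00375839  0.113     ]
0.157 [ 0.3969054  -0.06627494  0.157     ] [ 0.43750571 -0.00303678  0.157     ]
```

View pics/crop0.png

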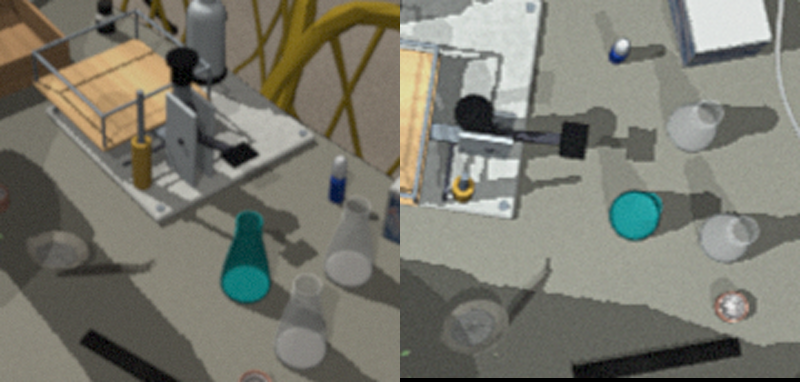

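Only two clear bottles are present: crop (350,240) and (302,320), which is top image (432,257) and (447,306). The turquoise one at crop (247,255) is the look-alike. The faint disc at lower left is flat, so it is not a bottle. Next: sleeve height and stand geometry.

Run:
```python
from h import *
for z in(.012,.083,.098,.113,.157): print(z,np.round(proj('scene',[.446,-.004,z]),1),np.round(proj('top',[.446,-.004,z]),1))
b=cv2.imread('pics/scene0.png').astype(int)
m=(b[:,:,2]-b[:,:,0]>60);
for y in range(228,290): print(y,[x for x in range(300,318) if m[y,x]], b[y,309].tolist()) if y%2==0 else 0
# bottles: centre by two-view triangulation of neck-top: top image
for n,xy in(('far',[432,257]),('near',[447,306])): print(n,atz('top',xy,.052))
for xy in ([422,313],[397,357]): print(atz('scene',xy,.052))
```

```text
0.012 [307.8 281.1] [327.3 286.1]
0.083 [307.2 257. ] [327.9 282.4]
0.098 [307.  251.7] [328.  281.6]
0.113 [306.9 246.3] [328.1 280.8]
0.157 [306.5 230. ] [328.5 278.2]
228 [300, 301, 302, 303, 304, 305, 306, 307, 308, 309, 310, 311, 312, 313, 314, 315] [134, 189, 208]
230 [300, 301, 302, 303, 304, 310, 311] [127, 172, 187]
232 [300, 301, 302, 303, 304, 316, 317] [109, 121, 125]
234 [300, 301, 302, 311, 312, 313, 314, 315, 316, 317] [76, 91, 106]
236 [309, 310, 311, 312, 313, 314, 315, 316, 317] [95, 130, 159]
238 [302, 303, 304, 310, 311, 312, 313, 314, 315, 316, 317] [93, 125, 151]
240 [300, 301, 302, 303, 304, 310, 311, 312, 313, 314, 315, 316, 317] [89, 120, 146]
242 [300, 301, 302, 303, 304, 310, 311, 312, 313, 314, 315, 316, 317] [83, 114, 137]
244 [300, 301, 302, 303, 304, 310, 311, 312, 313, 314, 315, 316, 317] [80, 105, 129]
246 [300, 301, 302, 303, 304, 310, 311, 312, 313, 314, 315, 316, 317] [84, 110, 131]
248 [300, 301, 302, 303, 304, 310, 311, 312, 313, 314, 315, 316] [83, 105, 125]
250 [300, 301, 302, 303, 304, 311] [72, 92, 107]
252 [300, 301, 302, 303, 304] [58, 60, 66]
254 [300, 301, 302, 303, 304] [60, 76, 85]
256 [302, 303, 304, 310, 311, 312] [59, 82, 98]
258 [302, 303, 304, 305, 310, 311, 312] [50, 78, 90]
260 [303, 304, 305, 306, 307, 308, 309, 310] [52, 112, 142]
262 [303, 305, 306, 307, 308] [32, 69, 87]
264 [310] [28, 68, 86]
266 [304, 309] [23, 69, 86]
268 [304, 308] [28, 66, 85]
270 [304, 307] [31, 68, 88]
272 [305] [32, 67, 85]
274 [304, 305] [28, 68, 83]
276 [306] [20, 65, 79]
278 [305] [27, 67, 83]
280 [305, 307] [31, 67, 82]
282 [] [27, 68, 84]
284 [] [70, 86, 94]
286 [] [140, 149, 149]
288 [] [174, 180, 182]
far [ 0.51942439 -0.25427666  0.052     ]
near [ 0.40231638 -0.2889656   0.052     ]
[ 0.52242045 -0.26057024  0.052     ]
[ 0.40259275 -0.29866247  0.052     ]
```

Projecting the post base gives a sleeve top at row ~257 for z=0.083, and the picture agrees, so sleeve 3 is present and the target is notch 3. I'm setting out, with yaw turned to π so the tool axes line up with the world.

```bash
python3 -m inch '[[0,0,-0.04,0,0,-0.12,0],[0,0,-0.04,0,0,-0.13,0],[0,0,0,0,0,-0.13,0],[-0.03,-0.02,0,0,0,0,0],[-0.03,-0.02,0,0,0,0,0]]' && python3 -m inch '[[-0.03,-0.03,0,0,0,0,0],[-0.03,-0.03,0,0,0,0,0],[-0.03,-0.03,0,0,0,0,0],[-0.03,-0.03,0,0,0,0,0],[-0.03,-0.03,0,0,0,0,0]]' && python3 -m inch '[[-0.02,-0.03,0,0,0,0,0],[-0.02,-0.03,0,0,0,0,0],[-0.02,-0.03,0,0,0,0,0],[0,-0.04,0,0,0,0,0],[0,-0.04,0,0,0,0,0]]' && python3 -m inch '[[0,-0.04,0,0,0,0,0],[0,-0.04,0,0,0,0,0],[0,-0.04,0,0,0,0,0],[0,-0.04,0,0,0,0,0],[0,0,0,0,0,0,0]]'
python3 -c "
from h import *
st()"
```

```text
clock: 2.15
position: [0.2918, 0.5403, 0.3115]
tool_rot: [3.141, -0.0, -3.139]
force: [1.0, 0.7, 0.1]
grip_width: 0.0858
finger_force: 0.0
clock: 2.65
position: [0.4428, 0.3891, 0.3115]
tool_rot: [3.141, 0.0, -3.141]
force: [0.5, 1.2, 0.2]
grip_width: 0.0857
finger_force: 0.0
clock: 3.15
position: [0.5019, 0.2189, 0.311]
tool_rot: [-3.141, -0.0, 3.141]
force: [1.5, 0.3, 0.8]
grip_width: 0.0854
finger_force: 0.0
clock: 3.65
position: [0.5017, 0.0552, 0.3117]
tool_rot: [-3.14, 0.001, 3.135]
force: [-0.3, 1.0, 0.6]
grip_width: 0.0858
finger_force: 0.0
t 3.65 p [0.5017 0.0552 0.3117] rot [-3.140e+00  1.000e-03  3.135e+00] F [-0.3  1.   0.6] w 0.08577967534192414 ff 0.0 q [-0.3   0.24  0.09  1.81 -0.02  1.09  1.36]
```

```bash
cat > look.py <<'E'
from h import *
import sys
def look(c,items):
    for l,z in items:
        for r in landmark_of(l,c)[:4]:
            if r['score']>.25: print(c,l,round(r['score'],2),np.round(r['xy']),np.round(atz(c,r['xy'],z),3))
E
python3 - <<'E'
from look import *
st();save('wrist','w1.png');print(np.round(calibration('wrist')['pose'],3).tolist())
look('wrist',(('platform',.05),('knob',.158),('tab',.108),('cap_top',.178),('sleeve_3_top',.083)))
E
python3 -m inch '[[0.01,-0.04,0,0,0,0,0],[0.01,-0.04,0,0,0,0,0],[0.01,-0.04,0,0,0,0,0],[0.01,-0.04,0,0,0,0,0],[0.01,-0.04,0,0,0,0,0]]' && python3 -m inch '[[0,-0.03,0,0,0,0,0],[0,-0.03,0,0,0,0,0],[0,-0.03,0,0,0,0,0],[0,-0.01,0,0,0,0,0],[0,0,0,0,0,0,0]]'
python3 - <<'E'
from look import *
st();save('wrist','w2.png');look('wrist',(('bottle_a_mid',.052),('dropper',0)))
for r in outline_of('bottle_a_mid','wrist'): print(r['score'],r['rect'])
E
```

```text
t 3.65 p [0.5017 0.0552 0.3117] rot [-3.140e+00  1.000e-03  3.135e+00] F [-0.3  1.   0.6] w 0.08577967534192414 ff 0.0 q [-0.3   0.24  0.09  1.81 -0.02  1.09  1.36]
[[0.004, 0.958, 0.287, 0.43], [1.0, -0.003, -0.002, 0.057], [-0.001, 0.287, -0.958, 0.453], [0.0, 0.0, 0.0, 1.0]]
wrist platform 0.85 [375. 218.] [0.524 0.123 0.05 ]
wrist knob 0.78 [241. 226.] [ 0.506 -0.004  0.158]
wrist tab 0.82 [137. 204.] [ 0.497 -0.112  0.108]
wrist cap_top 0.8 [372. 399.] [0.661 0.109 0.178]
wrist cap_top 0.43 [261. 150.] [0.444 0.019 0.178]
wrist sleeve_3_top 0.95 [260. 151.] [0.449 0.003 0.083]
clock: 4.45
position: [0.4515, -0.1402, 0.3114]
tool_rot: [3.142, 0.0, -3.14]
force: [0.8, 0.1, 0.2]
grip_width: 0.0854
finger_force: 0.0
clock: 4.95
position: [0.4519, -0.24, 0.3111]
tool_rot: [-3.141, -0.0, 3.141]
force: [0.1, 0.4, -0.7]
grip_width: 0.0852
finger_force: 0.0
t 4.95 p [ 0.4519 -0.24    0.3111] rot [-3.141 -0.     3.141] F [ 0.1  0.4 -0.7] w 0.08522842724166887 ff 0.0 q [ 0.15  0.26  0.27  1.8  -0.08  1.09  2.02]
wrist bottle_a_mid 0.68 [355. 179.] [ 0.43  -0.198  0.052]
wrist bottle_a_mid 0.62 [268. 156.] [ 0.406 -0.292  0.052]
wrist dropper 0.61 [367. 305.] [ 0.608 -0.172  0.   ]
0.9 [245.3, 130.6, 294.3, 178.4]
0.71 [330.6, 151.8, 382.1, 202.4]
```

View pics/w2.png

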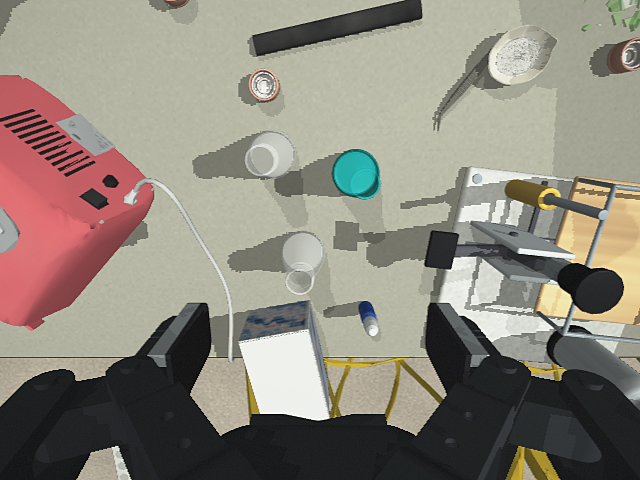

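View pics/w1.png

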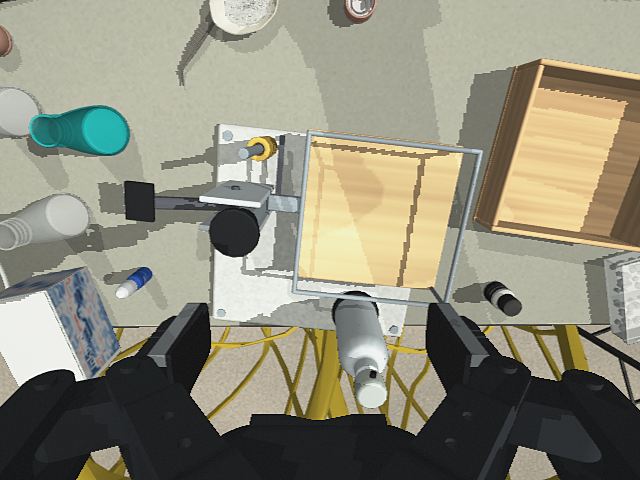

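Clear bottle rims show at (263,160) and (299,281) in w2. The turquoise one is at (355,175). In w1 the platform is empty and the sleeve is at (262,150).

Run:
```python
from h import *
for xy in([263,160],[299,281]): print(atz('wrist',xy,.104))
for xy in([355,68],[374,394]): print('x',xy)
# stand yaw from rail: w1 corners at z=.098 with w1 pose
k=calibration('wrist');f=240/np.tan(np.radians(k['fovy'])/2)
P=np.array([[.004,.958,.287,.43],[1,-.003,-.002,.057],[-.001,.287,-.958,.453]])
def a(xy,z):
    d=P[:,:3]@np.array([(xy[0]-k['cx'])/f,(xy[1]-k['cy'])/f,1]);return P[:,3]+d*(z-P[2,3])/d[2]
c=[a(x,.098) for x in([309,133],[480,152],[452,301],[295,292])];print(np.round(c,3),np.mean(c,0))
print(a([369,390],.178),a([234,230],.18),a([139,201],.108))
```

```text
[ 0.40665172 -0.29014579  0.104     ]
[ 0.52821843 -0.25815792  0.104     ]
x [355, 68]
x [374, 394]
[[0.432 0.048 0.098]
 [0.45  0.209 0.098]
 [0.604 0.199 0.098]
 [0.593 0.032 0.098]] [0.51977528 0.12209822 0.098     ]
[0.6517674  0.10158356 0.178     ] [ 0.50313179 -0.00814913  0.18      ] [ 0.49351185 -0.11381583  0.108     ]
```

```bash
python3 -m inch '[[0.024,-0.026,0,0,0,0,0],[0.024,-0.026,0.03,0,0,0,0],[0,0,0.04,0,0,0,0],[0,0,0.04,0,0,0,0],[0,0,0.04,0,0,0,0]]' && python3 -m inch '[[0,0,0.04,0,0,0,0],[0,0,0.03,0,0,0,0],[0,0,0.015,0,0,0,0],[0,0,0,0,0,0,0],[0,0,0,0,0,0,0.6]]' 30 && python3 -m inch '[[0,0,0,0,0,0,0.9],[0,0,0,0,0,0,0.9],[0,0,0,0,0,0,0.9],[0,0,0,0,0,0,0.9],[0,0,0,0,0,0,0.9]]' 30
python3 - <<'E'
from h import *
st();save('wrist','w3.png')
E
```

```text
clock: 5.65
position: [0.4042, -0.2906, 0.1603]
tool_rot: [-3.141, 0.001, -3.14]
force: [1.7, -0.2, -1.4]
grip_width: 0.0853
finger_force: 0.0
clock: 6.15
position: [0.4043, -0.2911, 0.0768]
tool_rot: [3.141, 0.0, -3.141]
force: [0.6, 0.1, 0.5]
grip_width: 0.0732
finger_force: 0.0
clock: 6.65
position: [0.4044, -0.2919, 0.077]
tool_rot: [-3.141, 0.001, -3.142]
force: [0.3, 0.2, 8.4]
grip_width: 0.0293
finger_force: 29.0
t 6.65 p [ 0.4044 -0.2919  0.077 ] rot [-3.141e+00  1.000e-03 -3.142e+00] F [0.3 0.2 8.4] w 0.029269288957045142 ff 28.95524531940282 q [ 0.35  0.58  0.21  2.06 -0.22  0.53  2.29]
```

View pics/w3.png

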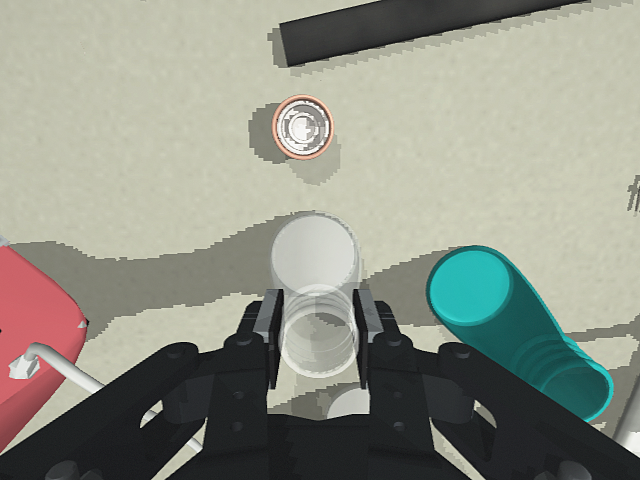

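```bash
python3 -m inch '[[0,0,-0.02,0,0,0,0.9],[0,0,-0.04,0,0,0,0.9],[0,0,-0.05,0,0,0,0.9],[0,0,-0.05,0,0,0,0.9],[0,0,-0.05,0,0,0,0.9]]' 40 && python3 -m inch '[[-0.005,0.02,0,0,0,0,0.9],[-0.008,0.042,0,0,0,0,0.9],[-0.008,0.042,0,0,0,0,0.9],[-0.008,0.042,0,0,0,0,0.9],[-0.008,0.042,0,0,0,0,0.9]]' && python3 -m inch '[[-0.008,0.042,0,0,0,0,0.9],[-0.008,0.042,0,0,0,0,0.9],[-0.008,0.042,0,0,0,0,0.9],[-0.008,0.042,0,0,0,0,0.9],[-0.004,0.03,0,0,0,0,0.9]]' && python3 -m inch '[[-0.004,0.03,0,0,0,0,0.9],[0,0.012,0,0,0,0,0.9],[0,0,0.02,0,0,0,0.9],[0,0,0,0,0,0,0.9],[0,0,0,0,0,0,0.9]]'
```

```text
clock: 7.2
position: [0.4033, -0.2914, 0.2887]
tool_rot: [-3.141, 0.0, 3.141]
force: [0.6, 0.4, -0.0]
grip_width: 0.0289
finger_force: 39.6
clock: 7.7
position: [0.4407, -0.1019, 0.2867]
tool_rot: [-3.142, 0.001, 3.142]
force: [0.3, 0.3, -0.2]
grip_width: 0.029
finger_force: 39.6
clock: 8.2
position: [0.4768, 0.0973, 0.2866]
tool_rot: [3.141, 0.0, -3.14]
force: [0.2, -0.8, -0.2]
grip_width: 0.0291
finger_force: 39.6
clock: 8.7
position: [0.4807, 0.1358, 0.2667]
tool_rot: [-3.141, -0.0, 3.141]
force: [0.1, 0.0, -0.7]
grip_width: 0.0288
finger_force: 39.6
```

```bash
python3 -m inch '[[0,0,0.03,0,0,0,0.9],[0,0,0.04,0,0,0,0.9],[0,0,0.035,0,0,0,0.9],[0,0,0.02,0,0,0,0.9],[0,0,0.007,0,0,0,0.9]]' && python3 -m inch '[[0,0,0.005,0,0,0,0.9],[0,0,0.003,0,0,0,0.9],[0,0,0,0,0,0,0.9]]' && python3 -m inch '[[0,0,0,0,0,0,0.5],[0,0,0,0,0,0,0],[0,0,0,0,0,0,0],[0,0,0,0,0,0,0],[0,0,-0.02,0,0,0,0]]' && python3 -m inch '[[0,0,-0.04,0,0,0,0],[0,0,-0.05,0,0,0,0],[0,0,-0.05,0,0,0,0],[0,-0.02,-0.02,0,0,0,0],[0,-0.04,0,0,0,0,0]]'
python3 -c "
from look import *
grab_frame('scene');look('scene',(('bottle_a_mid',.052),));look('scene',(('bottle_a_mid',.102),))"
```

```text
clock: 9.2
position: [0.4805, 0.1357, 0.1333]
tool_rot: [-3.141, -0.002, 3.141]
force: [0.2, 0.3, 0.4]
grip_width: 0.0288
finger_force: 39.6
clock: 9.5
position: [0.4815, 0.1365, 0.1273]
tool_rot: [3.141, 0.002, 3.141]
force: [0.1, 0.3, -0.3]
grip_width: 0.0293
finger_force: 39.6
clock: 10.0
position: [0.4797, 0.1362, 0.145]
tool_rot: [-3.14, -0.003, -3.141]
force: [-0.1, 0.3, 0.2]
grip_width: 0.0855
finger_force: 0.0
clock: 10.5
position: [0.4819, 0.0783, 0.3094]
tool_rot: [3.139, 0.005, -3.137]
force: [1.1, -1.7, -1.3]
grip_width: 0.0855
finger_force: 0.0
scene bottle_a_mid 0.74 [278. 219.] [0.512 0.177 0.052]
scene bottle_a_mid 0.59 [366. 319.] [ 0.431 -0.195  0.052]
scene bottle_a_mid 0.74 [278. 219.] [0.472 0.124 0.102]
scene bottle_a_mid 0.59 [366. 319.] [ 0.396 -0.225  0.102]
```

```bash
python3 -m inch '[[-0.005,-0.042,0,0,0,0,0],[-0.005,-0.042,0,0,0,0,0],[-0.005,-0.042,0,0,0,0,0],[-0.005,-0.042,0,0,0,0,0],[-0.005,-0.042,0,0,0,0,0]]' && python3 -m inch '[[0,-0.042,0,0,0,0,0],[0,-0.042,0,0,0,0,0],[0,-0.03,0,0,0,0,0],[0,0,0,0,0,0,0],[0,0,0,0,0,0,0]]'
python3 - <<'E'
from look import *
st();save('wrist','w4.png');look('wrist',(('bottle_a_mid',.052),))
E
```

```text
clock: 11.15
position: [0.506, -0.1344, 0.3061]
tool_rot: [3.141, -0.0, -3.14]
force: [1.4, 0.9, -0.8]
grip_width: 0.0857
finger_force: 0.0
clock: 11.65
position: [0.506, -0.2471, 0.3057]
tool_rot: [3.141, -0.001, 3.141]
force: [0.5, 0.8, -0.5]
grip_width: 0.0851
finger_force: 0.0
t 11.65 p [ 0.506  -0.2471  0.3057] rot [ 3.141e+00 -1.000e-03  3.141e+00] F [ 0.5  0.8 -0.5] w 0.08510165800948159 ff 0.0 q [ 0.16  0.36  0.26  1.68 -0.1   1.11  2.02]
wrist bottle_a_mid 0.69 [365. 126.] [ 0.43  -0.199  0.052]
```

View pics/w4.png

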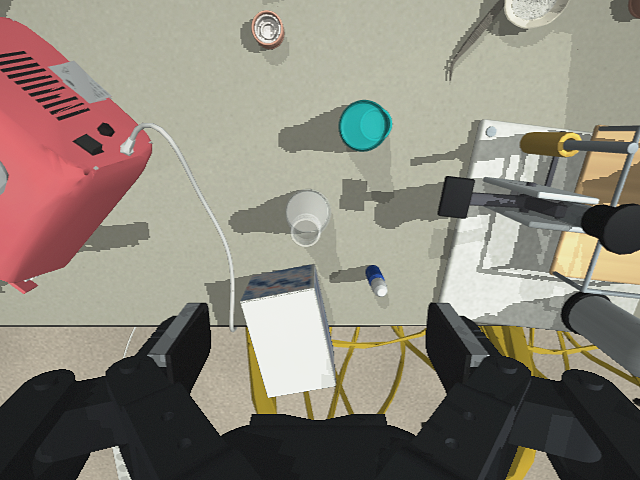

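The remaining clear bottle stands with its rim at (306,233) and its foot at (307,208).

Run:
```python
from h import *
p=atz('wrist',[306,233],.104);print(p,totool([p[0],p[1],.3]))
print(atz('wrist',[307,207],.0))
for z in (.08,.1,.12,.15): print(z,atz('wrist',[244,305],z),atz('wrist',[317,292],z), proj('scene',atz('wrist',[317,292],z)))
```

```text
[ 0.52958135 -0.25836355  0.104     ] [-0.02328394 -0.01232546  0.0060191 ]
[ 0.52496218 -0.26024786  0.        ]
0.08 [ 0.61878439 -0.32816877  0.08      ] [ 0.60302122 -0.24762692  0.08      ] [443.40358548 280.36660947]
0.1 [ 0.60874765 -0.32376218  0.1       ] [ 0.59384278 -0.2476058   0.1       ] [441.93514413 275.30114971]
0.12 [ 0.5987109  -0.31935559  0.12      ] [ 0.58466434 -0.24758469  0.12      ] [440.42037636 270.07588472]
0.15 [ 0.58365579 -0.31274571  0.15      ] [ 0.57089667 -0.24755302  0.15      ] [438.05645089 261.921409  ]
```

```bash
python3 -m inch '[[-0.021,-0.012,0.02,0,0,0,0],[0,0,0.04,0,0,0,0],[0,0,0.04,0,0,0,0],[0,0,0.04,0,0,0,0],[0,0,0.04,0,0,0,0]]' && python3 -m inch '[[0,0,0.03,0,0,0,0],[0,0,0.019,0,0,0,0],[0,0,0,0,0,0,0],[0,0,0,0,0,0,0.6],[0,0,0,0,0,0,0.9]]' 40 && python3 -m inch '[[0,0,0,0,0,0,0.9],[0,0,0,0,0,0,0.9],[0,0,0,0,0,0,0.9],[0,0,0,0,0,0,0.9],[0,0,-0.02,0,0,0,0.9]]' 40 && python3 -m inch '[[0,0,-0.04,0,0,0,0.9],[0,0,-0.05,0,0,0,0.9],[0,0,-0.05,0,0,0,0.9],[0,0,-0.05,0,0,0,0.9],[0,0.01,0,0,0,0,0.9]]'
```

```text
clock: 12.25
position: [0.5273, -0.2578, 0.125]
tool_rot: [3.141, 0.001, -3.139]
force: [0.9, -1.3, -1.1]
grip_width: 0.0858
finger_force: 0.0
clock: 12.75
position: [0.5277, -0.2593, 0.0787]
tool_rot: [-3.141, 0.002, -3.141]
force: [0.5, -0.7, 0.8]
grip_width: 0.0593
finger_force: 0.0
clock: 13.25
position: [0.526, -0.259, 0.0963]
tool_rot: [3.141, -0.002, -3.141]
force: [-0.8, 0.4, -0.5]
grip_width: 0.0282
finger_force: 40.1
clock: 13.75
position: [0.5285, -0.2517, 0.2942]
tool_rot: [-3.138, 0.009, 3.14]
force: [1.1, -0.1, -1.9]
grip_width: 0.0286
finger_force: 40.1
```

```bash
python3 -m inch '[[-0.002,0.02,0,0,0,0,0.9],[-0.004,0.042,0,0,0,0,0.9],[-0.004,0.042,0,0,0,0,0.9],[-0.004,0.042,0,0,0,0,0.9],[-0.004,0.042,0,0,0,0,0.9]]' && python3 -m inch '[[-0.004,0.042,0,0,0,0,0.9],[-0.004,0.042,0,0,0,0,0.9],[-0.004,0.042,0,0,0,0,0.9],[-0.004,0.042,0,0,0,0,0.9],[0,0.019,0,0,0,0,0.9]]' && python3 -m inch '[[0,0,0.02,0,0,0,0.9],[0,0,0.02,0,0,0,0.9],[0,0,0,0,0,0,0.9]]'
python3 - <<'E'
from look import *
st();grab_frame('top');look('top',(('bottle_a_mid',.102),))
E
```

```text
clock: 14.25
position: [0.5446, -0.0598, 0.2875]
tool_rot: [3.142, 0.0, -3.142]
force: [0.2, 0.2, -0.9]
grip_width: 0.0283
finger_force: 40.1
clock: 14.75
position: [0.5604, 0.1299, 0.2872]
tool_rot: [3.14, -0.0, -3.138]
force: [0.3, -0.0, -0.1]
grip_width: 0.0286
finger_force: 40.1
clock: 15.05
position: [0.5595, 0.1254, 0.2453]
tool_rot: [-3.14, -0.003, -3.141]
force: [0.0, 1.1, -0.9]
grip_width: 0.0285
finger_force: 40.1
t 15.05 p [0.5595 0.1254 0.2453] rot [-3.140e+00 -3.000e-03 -3.141e+00] F [ 0.   1.1 -0.9] w 0.02845505936481742 ff 40.060400790280255 q [-0.42  0.43  0.13  1.73 -0.07  0.99  1.31]
top bottle_a_mid 0.77 [407. 294.] [ 0.421 -0.186  0.102]
```

```bash
python3 -m inch '[[0,0,0.03,0,0,0,0.9],[0,0,0.04,0,0,0,0.9],[0,0,0.03,0,0,0,0.9],[0,0,0.012,0,0,0,0.9],[0,0,0.004,0,0,0,0.9]]' && python3 -m inch '[[0,0,0.002,0,0,0,0.9],[0,0,0,0,0,0,0.9]]' && python3 -m inch '[[0,0,0,0,0,0,0.5],[0,0,0,0,0,0,0],[0,0,0,0,0,0,0],[0,0,0,0,0,0,0],[0,0,-0.02,0,0,0,0]]' && python3 -m inch '[[0,0,-0.04,0,0,0,0],[0,0,-0.05,0,0,0,0],[0,0,-0.05,0,0,0,0],[0.02,-0.02,-0.02,0,0,0,0],[0.03,-0.03,0,0,0,0,0]]'&& python3 -m inch '[[0,-0.02,0,0,0,0,0],[0,0,0,0,0,0,0]]'
python3 - <<'E'
from look import *
st();save('wrist','w5.png');look('wrist',(('bottle_a_mid',.102),('knob',.158)))
E
```

```text
clock: 15.65
position: [0.561, 0.1254, 0.1314]
tool_rot: [-3.141, -0.0, 3.141]
force: [-0.4, 0.1, 0.4]
grip_width: 0.0291
finger_force: 40.1
clock: 15.85
position: [0.5616, 0.1256, 0.1306]
tool_rot: [3.141, 0.002, -3.142]
force: [0.6, 1.0, -1.7]
grip_width: 0.0286
finger_force: 40.1
clock: 16.35
position: [0.5596, 0.1253, 0.1478]
tool_rot: [-3.141, -0.003, -3.141]
force: [0.0, 0.1, 0.3]
grip_width: 0.0852
finger_force: 0.0
clock: 16.85
position: [0.5119, 0.0763, 0.312]
tool_rot: [3.14, 0.005, -3.14]
force: [0.7, -1.0, -0.8]
grip_width: 0.0853
finger_force: 0.0
clock: 17.05
position: [0.5105, 0.0528, 0.3101]
tool_rot: [-3.141, 0.001, 3.139]
force: [-0.2, 0.2, 1.2]
grip_width: 0.0858
finger_force: 0.0
t 17.05 p [0.5105 0.0528 0.3101] rot [-3.141e+00  1.000e-03  3.139e+00] F [-0.2  0.2  1.2] w 0.08575716957266315 ff 0.0 q [-0.36  0.26  0.17  1.8  -0.05  1.09  1.4 ]
wrist bottle_a_mid 0.66 [ 76. 120.] [ 0.43  -0.164  0.102]
wrist bottle_a_mid 0.65 [406. 179.] [0.483 0.138 0.102]
wrist knob 0.94 [246. 216.] [ 0.506 -0.003  0.158]
```

View pics/w5.png

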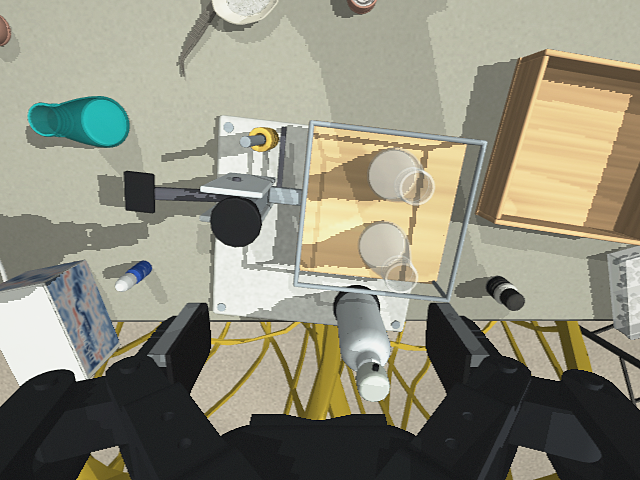

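Both bottles stand on the platform, rims at (416,187) and (401,275). I'll check the rest of the table in one combined view while moving over the knob.

```bash
python3 - <<'E'
from h import *
a=grab_frame('top');b=grab_frame('scene')
o=np.hstack([a[150:480,0:400],b[100:430,100:500]]);cv2.imwrite('pics/both1.png',o[:,:,::-1])
E
python3 -m inch '[[0.005,-0.029,0.02,0,0,0,0],[0,-0.029,0.03,0,0,0,0],[0,0,0.04,0,0,0,0],[0,0,0.03,0,0,0,0],[0,0,0.03,0,0,0,0]]' && python3 -m inch '[[0,0,0.015,0,0,0,0],[0,0,0.006,0,0,0,0],[0,0,0,0,0,0,0],[0,0,0,0,0,0,0]]'
```

```text
clock: 17.8
position: [0.5058, -0.002, 0.1578]
tool_rot: [-3.142, -0.0, -3.141]
force: [0.0, 0.0, -0.8]
grip_width: 0.0852
finger_force: 0.0
clock: 18.2
position: [0.5063, -0.0023, 0.139]
tool_rot: [3.142, 0.001, -3.141]
force: [0.4, -0.9, 0.9]
grip_width: 0.0853
finger_force: 0.0
```

View pics/both1.png

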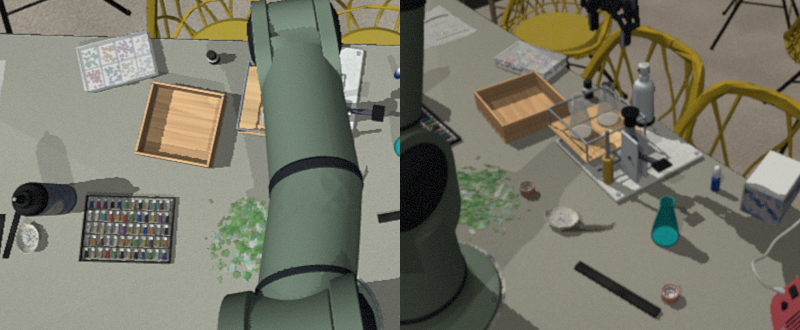

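No third bottle anywhere, and both stand on the platform. Now I grip the knob and lift.

```bash
python3 -m inch '[[0,0,0,0,0,0,0.5],[0,0,0,0,0,0,0.9],[0,0,0,0,0,0,0.9],[0,0,0,0,0,0,0.9],[0,0,0,0,0,0,0.9]]' 60 && python3 -m inch '[[0,0,0,0,0,0,0.9],[0,0,0,0,0,0,0.9],[0,0,-0.004,0,0,0,0.9],[0,0,-0.004,0,0,0,0.9],[0,0,-0.004,0,0,0,0.9]]' 60 && python3 -m inch '[[0,0,-0.004,0,0,0,0.9],[0,0,-0.004,0,0,0,0.9],[0,0,0,0,0,0,0.9],[0,0,0,0,0,0,0.9]]'
python3 - <<'E'
from look import *
st();grab_frame('scene');look('scene',(('pointer',.058),('sleeve_3_top',.083)))
E
```

```text
clock: 18.7
position: [0.5067, -0.0104, 0.1402]
tool_rot: [-3.134, 0.003, 3.135]
force: [-5.1, -50.1, 29.2]
grip_width: 0.0375
finger_force: 57.5
clock: 19.2
position: [0.5064, -0.0104, 0.1507]
tool_rot: [-3.134, 0.002, 3.135]
force: [9.6, -50.7, -11.6]
grip_width: 0.0378
finger_force: 61.4
clock: 19.6
position: [0.5065, -0.0104, 0.1588]
tool_rot: [-3.134, 0.002, 3.135]
force: [8.0, -50.3, -7.1]
grip_width: 0.0375
finger_force: 61.6
t 19.6 p [ 0.5065 -0.0104  0.1588] rot [-3.134e+00  2.000e-03  3.135e+00] F [  8.  -50.3  -7.1] w 0.03751800461011935 ff 61.58083493413869 q [-0.23  0.44  0.17  1.99 -0.1   0.72  1.56]
scene pointer 0.9 [300. 263.] [0.44  0.015 0.058]
scene sleeve_3_top 0.81 [310. 256.] [ 0.451 -0.006  0.083]
```

The fingers hold the flange (37 mm), 8 mm off centre in y. I'll let it down onto the first notch, then re-centre and grip lower.

```bash
python3 -m inch '[[0,0,0,0,0,0,0.5],[0,0,0,0,0,0,0],[0,0,0,0,0,0,0],[0,0,0,0,0,0,0],[0,-0.008,0,0,0,0,0]]' && python3 -m inch '[[0,0,0,0,0,0,0],[0,0,0.007,0,0,0,0],[0,0,0.007,0,0,0,0],[0,0,0,0,0,0,0.5],[0,0,0,0,0,0,0.9]]' 40 && python3 -m inch '[[0,0,0,0,0,0,0.9],[0,0,0,0,0,0,0.9],[0,0,0,0,0,0,0.9],[0,0,0,0,0,0,0.9]]' 40
python3 - <<'E'
from look import *
st();grab_frame('scene');look('scene',(('pointer',.053),('sleeve_3_top',.083)))
E
```

```text
clock: 20.25
position: [0.5059, -0.0095, 0.1584]
tool_rot: [3.141, 0.0, -3.139]
force: [0.4, -0.3, -0.2]
grip_width: 0.0851
finger_force: 0.0
clock: 20.75
position: [0.5056, -0.0105, 0.1439]
tool_rot: [-3.141, -0.001, -3.141]
force: [-1.1, -0.1, 0.8]
grip_width: 0.0591
finger_force: 0.0
clock: 21.15
position: [0.5059, -0.0107, 0.1445]
tool_rot: [-3.141, 0.0, 3.142]
force: [-0.3, -2.6, 4.5]
grip_width: 0.0349
finger_force: 39.4
t 21.15 p [ 0.5059 -0.0107  0.1445] rot [-3.141  0.     3.142] F [-0.3 -2.6  4.5] w 0.03491731999319405 ff 39.433355644578114 q [-0.22  0.46  0.16  2.   -0.11  0.69  1.58]
scene pointer 0.69 [300. 265.] [0.439 0.015 0.053]
scene sleeve_3_top 0.68 [308. 257.] [ 0.448 -0.005  0.083]
```

Run:
```python
from look import *
a=grab_frame('wrist');b=grab_frame('scene')
o=np.hstack([cv2.resize(a[200:440,180:460],(400,343)),cv2.resize(b[180:290,240:368],(400,343),interpolation=2)]);cv2.imwrite('pics/w6.png',o[:,:,::-1])
```

```text
(no output)
```

View pics/w6.png

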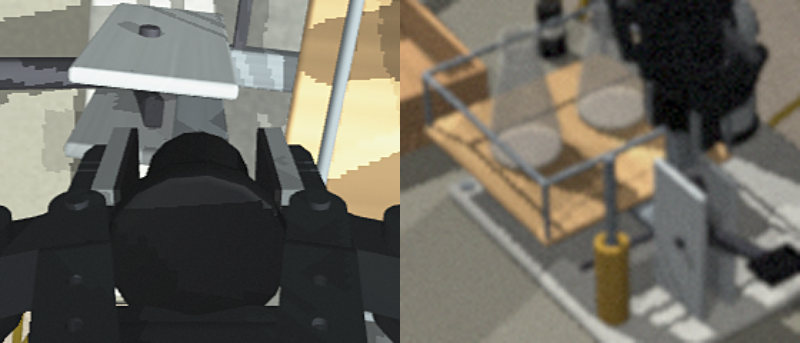

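The flange fouls the fingers behind the pads while the pads clear the body. Both bottles are standing. I'll grip the flange itself squarely with the pads.

```bash
python3 -m inch '[[0,0,0,0,0,0,0.4],[0,0,0,0,0,0,0.3],[0,0,-0.013,0,0,0,0.3],[0,0,-0.014,0,0,0,0.3],[0,0,0,0,0,0,0.3]]' && python3 -m inch '[[0,0,0,0,0,0,0.7],[0,0,0,0,0,0,0.9],[0,0,0,0,0,0,0.9],[0,0,0,0,0,0,0.9],[0,0,0,0,0,0,0.9]]' 60 && python3 -m inch '[[0,0,-0.004,0,0,0,0.9],[0,0,-0.004,0,0,0,0.9],[0,0,-0.004,0,0,0,0.9],[0,0,-0.004,0,0,0,0.9],[0,0,0,0,0,0,0.9]]' 60
python3 - <<'E'
from look import *
st();grab_frame('scene');look('scene',(('pointer',.068),('sleeve_3_top',.083)))
E
```

```text
clock: 21.9
position: [0.5065, -0.0102, 0.1725]
tool_rot: [3.141, 0.002, -3.141]
force: [0.3, 1.3, -0.6]
grip_width: 0.0596
finger_force: 0.0
clock: 22.4
position: [0.5057, -0.0108, 0.171]
tool_rot: [-3.141, -0.0, -3.142]
force: [-2.2, -2.1, 10.5]
grip_width: 0.0372
finger_force: 58.7
clock: 22.9
position: [0.5056, -0.0107, 0.1874]
tool_rot: [-3.141, -0.0, -3.142]
force: [1.7, -4.1, -6.5]
grip_width: 0.0368
finger_force: 62.0
t 22.9 p [ 0.5056 -0.0107  0.1874] rot [-3.141 -0.    -3.142] F [ 1.7 -4.1 -6.5] w 0.036776470013675386 ff 61.99074062285945 q [-0.23  0.4   0.18  1.96 -0.1   0.79  1.57]
scene pointer 0.55 [302. 260.] [0.444 0.01  0.068]
scene sleeve_3_top 0.67 [307. 255.] [0.45  0.002 0.083]
```

```bash
python3 -m inch '[[0,0,-0.004,0,0,0,0.9],[0,0,-0.004,0,0,0,0.9],[0,0,-0.004,0,0,0,0.9],[0,0,-0.004,0,0,0,0.9],[0,0,-0.002,0,0,0,0.9]]' && python3 -m inch '[[0,0,0,0,0,0,0.9],[0,0,0,0,0,0,0.9]]'
python3 - <<'E'
from look import *
st();grab_frame('scene');look('scene',(('pointer',.083),('knob',.203)))
E
```

```text
clock: 23.55
position: [0.5056, -0.0107, 0.2053]
tool_rot: [-3.141, -0.001, -3.142]
force: [0.0, -5.1, -7.9]
grip_width: 0.0368
finger_force: 62.1
clock: 23.75
position: [0.5056, -0.0107, 0.2052]
tool_rot: [-3.141, -0.0, 3.142]
force: [0.4, -5.8, -6.6]
grip_width: 0.0372
finger_force: 62.2
t 23.75 p [ 0.5056 -0.0107  0.2052] rot [-3.141 -0.     3.142] F [ 0.4 -5.8 -6.6] w 0.03721962419182913 ff 62.22387400106527 q [-0.24  0.37  0.18  1.95 -0.09  0.83  1.56]
scene pointer 0.69 [302. 253.] [0.446 0.015 0.083]
scene knob 0.56 [330. 202.] [ 0.505 -0.012  0.203]
scene knob 0.55 [223. 210.] [0.329 0.117 0.203]
```

```bash
python3 -m inch '[[0,0,0.001,0,0,0,0.9],[0,0,0.001,0,0,0,0.9],[0,0,0.001,0,0,0,0.9],[0,0,0,0,0,0,0.3],[0,0,0,0,0,0,0]]' && python3 -m inch '[[0,0,0,0,0,0,0],[0,0,-0.03,0,0,0,0],[0,0,-0.04,0,0,0,0],[0.02,0,-0.02,0,0,0,0],[0.03,0,0,0,0,0,0]]' && python3 -m inch '[[0.03,0,0,0,0,0,0],[0.02,0,0,0,0,0,0],[0,0,0,0,0,0,0]]'
python3 - <<'E'
from look import *
st();im=grab_frame('scene');look('scene',(('pointer',.083),('sleeve_3_top',.083),('platform',.095)))
cv2.imwrite('pics/s7.png',cv2.resize(im[160:300,220:400],(771,600),interpolation=2)[:,:,::-1])
for z in (.03,.045,.06): print(z,'pointer',proj('scene',[.452,.012,.038+z]),'knobtop',proj('scene',[.5055,-.0107,.18+z]))
E
```

```text
clock: 24.4
position: [0.506, -0.01, 0.2025]
tool_rot: [3.141, 0.0, -3.141]
force: [-0.9, -0.7, -0.3]
grip_width: 0.0645
finger_force: 0.0
clock: 24.9
position: [0.457, -0.0102, 0.2947]
tool_rot: [3.141, 0.004, -3.141]
force: [-0.2, -0.3, -0.2]
grip_width: 0.0857
finger_force: 0.0
clock: 25.2
position: [0.404, -0.0104, 0.2928]
tool_rot: [3.141, 0.001, -3.141]
force: [1.3, 0.2, -1.0]
grip_width: 0.0852
finger_force: 0.0
t 25.2 p [ 0.404  -0.0104  0.2928] rot [ 3.141e+00  1.000e-03 -3.141e+00] F [ 1.3  0.2 -1. ] w 0.08524251567589557 ff 0.0 q [-0.3   0.08  0.19  2.06 -0.02  1.    1.47]
scene pointer 0.87 [300. 253.] [0.443 0.016 0.083]
scene pointer 0.63 [289. 199.] [0.559 0.188 0.083]
scene pointer 0.54 [312. 257.] [ 0.455 -0.011  0.083]
scene sleeve_3_top 0.56 [307. 255.] [0.45  0.001 0.083]
scene sleeve_3_top 0.47 [359. 264.] [ 0.512 -0.095  0.083]
scene platform 0.9 [296. 215.] [0.518 0.114 0.095]
0.03 pointer [304.45971873 257.48645895] knobtop [329.66400976 198.8937538 ]
0.045 pointer [304.30072327 252.27077379] knobtop [329.70376764 192.85552771]
0.06 pointer [304.13923121 246.9731897 ] knobtop [329.74419044 186.7163159 ]
```

View pics/s7.png

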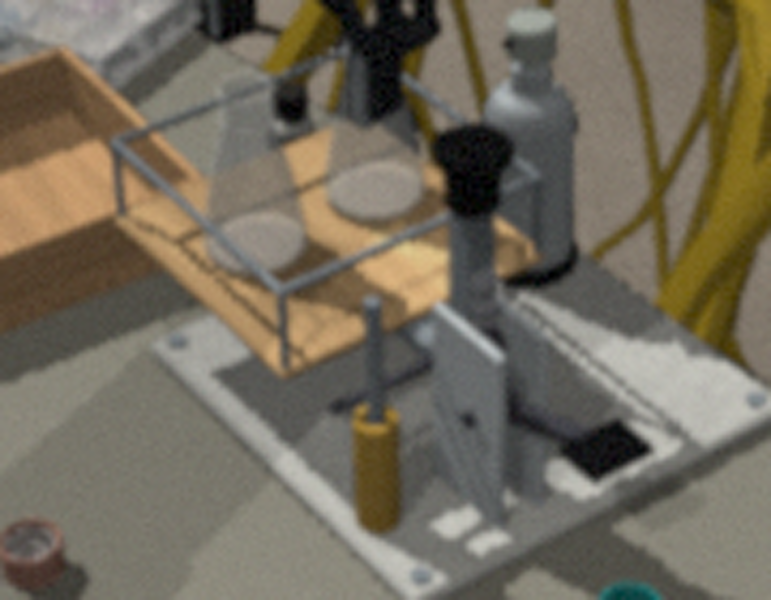

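The knob top is at row ~192.7, which matches column 0.045, so notch 3 is reached. Both bottles are upright. Next is the spray cap.

```bash
python3 -m inch '[[-0.04,0.02,0,0,0,0,1],[-0.04,0.02,0,0,0,0,1],[-0.04,0.02,0,0,0,0,1],[-0.04,0.02,0,0,0,0,1],[-0.04,0.02,0,0,0,0,1]]' 40 && python3 -m inch '[[0,0.01,0,0,0,0,1],[0,0,0,0,0,0,1],[0,0,0,0,0,0,1]]'
python3 - <<'E'
from look import *
st();im=grab_frame('wrist');cv2.imwrite('pics/w8.png',im[:,:,::-1]);look('wrist',(('cap_top',.178),))
E
```

```text
clock: 25.9
position: [0.6078, 0.0906, 0.2915]
tool_rot: [-3.141, -0.001, -3.141]
force: [0.1, 0.3, 0.9]
grip_width: 0.0127
finger_force: 0.0
clock: 26.2
position: [0.6054, 0.0989, 0.292]
tool_rot: [-3.141, -0.001, 3.142]
force: [-0.2, -0.8, -0.5]
grip_width: 0.0
finger_force: 0.0
t 26.2 p [0.6054 0.0989 0.292 ] rot [-3.141e+00 -1.000e-03  3.142e+00] F [-0.2 -0.8 -0.5] w 8.672757196722826e-06 ff 0.0 q [-0.37  0.45  0.16  1.57 -0.08  1.13  1.38]
wrist cap_top 0.92 [322. 304.] [0.661 0.1   0.178]
```

View pics/w8.png

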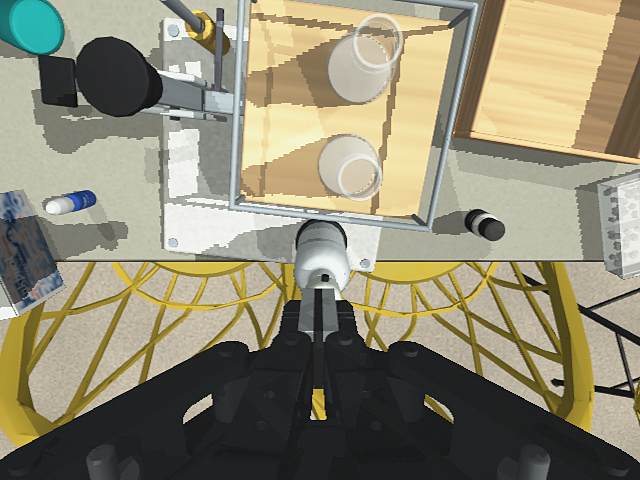

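The fingers hide the cap. The two earlier estimates put it near (0.656, 0.102), and both bottles are standing. Moving over it and pressing.

```bash
python3 -m inch '[[-0.025,0.003,0,0,0,0,1],[-0.025,0,0.02,0,0,0,1],[0,0,0.04,0,0,0,1],[0,0,0.03,0,0,0,1],[0,0,0.01,0,0,0,1]]' && python3 -m inch '[[0,0,0.006,0,0,0,1],[0,0,0.004,0,0,0,1],[0,0,0.004,0,0,0,1],[0,0,0.004,0,0,0,1],[0,0,0.002,0,0,0,1]]'; python3 -m inch '[[0,0,0.001,0,0,0,1],[0,0,0,0,0,0,1]]'
```

```text
clock: 26.8
position: [0.6543, 0.1016, 0.1899]
tool_rot: [-3.141, -0.003, 3.141]
force: [-1.4, 0.4, -0.2]
grip_width: -0.0
finger_force: 0.0
clock: 27.3
position: [0.6564, 0.1025, 0.1729]
tool_rot: [3.141, 0.002, -3.141]
force: [0.8, 0.1, 5.0]
grip_width: -0.0001
finger_force: 2.0
clock: 27.5
position: [0.6563, 0.1026, 0.1717]
tool_rot: [3.141, 0.001, -3.141]
force: [2.0, -0.0, 4.4]
grip_width: -0.0003
finger_force: 2.2
```

```bash
python3 -m inch '[[0,0,0.002,0,0,0,1],[0,0,0.002,0,0,0,1],[0,0,0,0,0,0,1]]'
```

```text
clock: 27.8
position: [0.6566, 0.1026, 0.1706]
tool_rot: [3.141, 0.003, 3.141]
force: [-10.9, -1.6, 40.3]
grip_width: 0.0
finger_force: 20.2
```

```bash
python3 -m inch '[[0,0,-0.01,0,0,0,1],[0,0,-0.03,0,0,0,1],[0,0,-0.04,0,0,0,1],[0,0,-0.04,0,0,0,1],[0,0,-0.01,0,0,0,1]]' && python3 -m inch '[[0.027,-0.036,0,0,0,0,1],[0.027,-0.036,0,0,0,0,1],[0.027,-0.036,0,0,0,0,1],[0.027,-0.036,0,0,0,0,1],[0.027,-0.036,0,0,0,0,1]]' && python3 -m inch '[[0.028,-0.038,0,0,0,0,1],[0,0,0,0,0,0,1],[0,0,0,0,0,0,1]]'
python3 - <<'E'
from look import *
st();im=grab_frame('scene');look('scene',(('cap_top',.178),('tab',.108),('pointer',.083)))
im=grab_frame('wrist');look('wrist',(('tab',.108),))
E
```

```text
clock: 28.3
position: [0.6568, 0.1026, 0.3017]
tool_rot: [3.14, 0.005, 3.142]
force: [-0.7, -0.2, -0.1]
grip_width: 0.0
finger_force: 0.0
clock: 28.8
position: [0.5191, -0.0786, 0.2969]
tool_rot: [3.141, -0.001, -3.141]
force: [0.7, -0.7, 0.4]
grip_width: -0.0001
finger_force: 0.0
clock: 29.1
position: [0.4922, -0.1161, 0.2973]
tool_rot: [3.141, -0.0, 3.14]
force: [-0.1, 1.0, 0.7]
grip_width: 0.0001
finger_force: 0.0
t 29.1 p [ 0.4922 -0.1161  0.2973] rot [ 3.141 -0.     3.14 ] F [-0.1  1.   0.7] w 9.02361738289358e-05 ff 0.0 q [-0.07  0.26  0.23  1.83 -0.07  1.05  1.75]
scene cap_top 0.7 [275. 202.] [0.446 0.095 0.178]
scene cap_top 0.66 [224. 210.] [0.346 0.144 0.178]
scene cap_top 0.58 [345. 164.] [0.663 0.102 0.178]
scene tab 0.55 [363. 264.] [ 0.496 -0.119  0.108]
scene pointer 0.67 [298. 253.] [0.44  0.021 0.083]
scene pointer 0.64 [285. 196.] [0.558 0.203 0.083]
wrist tab 0.72 [315. 210.] [ 0.491 -0.118  0.108]
```

```bash
python3 -m inch '[[0,-0.001,0.03,0,0,0,1],[0,0,0.04,0,0,0,1],[0,0,0.04,0,0,0,1],[0,0,0.04,0,0,0,1],[0,0,0.03,0,0,0,1]]' && python3 -m inch '[[0,0,0.01,0,0,0,1],[0,0,0.006,0,0,0,1],[0,0,0.006,0,0,0,1],[0,0,0.004,0,0,0,1],[0,0,0.004,0,0,0,1]]' && python3 -m inch '[[0,0,0.002,0,0,0,1],[0,0,0,0,0,0,1],[0,0,0,0,0,0,1],[0,0,0,0,0,0,1],[0,0,0,0,0,0,1]]' && python3 -m inch '[[0,0,0,0,0,0,1],[0,0,0,0,0,0,1],[0,0,0,0,0,0,1],[0,0,0,0,0,0,1],[0,0,0,0,0,0,1]]'
python3 - <<'E'
from look import *
st();im=grab_frame('scene');look('scene',(('pointer',.038),('bottle_a_mid',.102),('knob',.158)))
E
```

```text
clock: 29.9
position: [0.4923, -0.1159, 0.115]
tool_rot: [3.141, -0.002, -3.14]
force: [0.0, 0.3, -1.2]
grip_width: -0.0003
finger_force: 0.0
clock: 30.4
position: [0.4935, -0.1167, 0.0879]
tool_rot: [-3.141, 0.002, -3.141]
force: [0.6, -2.2, 1.8]
grip_width: 0.0
finger_force: 1.4
clock: 30.9
position: [0.493, -0.1164, 0.0855]
tool_rot: [3.142, 0.0, -3.141]
force: [1.4, -0.6, 1.8]
grip_width: -0.0001
finger_force: 1.0
clock: 31.4
position: [0.4929, -0.1165, 0.0853]
tool_rot: [3.142, 0.0, -3.141]
force: [1.9, -0.6, 2.8]
grip_width: -0.0001
finger_force: 1.0
t 31.4 p [ 0.4929 -0.1165  0.0853] rot [ 3.142  0.    -3.141] F [ 1.9 -0.6  2.8] w -0.00010434450210190671 ff 1.006079543890337 q [-0.    0.57  0.15  2.03 -0.16  0.56  1.84]
scene pointer 0.82 [303. 268.] [0.447 0.014 0.038]
scene pointer 0.38 [289. 198.] [0.602 0.241 0.038]
scene bottle_a_mid 0.77 [277. 217.] [0.475 0.132 0.102]
scene bottle_a_mid 0.73 [366. 318.] [ 0.396 -0.223  0.102]
scene knob 0.75 [330. 218.] [ 0.51  -0.009  0.158]
```

```bash
python3 -m inch '[[0,0,0,0,0,0,1],[0,0,0,0,0,0,1],[0,0,0,0,0,0,1],[0,0,0,0,0,0,1],[0,0,0,0,0,0,1]]' && python3 -m inch '[[0,0,-0.02,0,0,0,1],[0,0,-0.05,0,0,0,1],[0,0,-0.05,0,0,0,0.5],[0,0,-0.05,0,0,0,0],[0,0,-0.05,0,0,0,0]]' && python3 -m inch '[[0,0.04,0,0,0,0,0],[0,0.04,0,0,0,0,0],[0,0.04,0,0,0,0,0],[0,0.04,0,0,0,0,0],[0,0.02,0,0,0,0,0]]' && python3 -m inch '[[0,0,0,0,0,0,0],[0,0,0,0,0,0,0]]'
python3 - <<'E'
from look import *
st();im=save('wrist','w9.png');look('wrist',(('bottle_a_mid',.102),('tray_floor',.006),('knob',.158)))
E
```

```text
clock: 32.1
position: [0.4928, -0.1165, 0.0853]
tool_rot: [3.142, -0.0, -3.141]
force: [1.8, -0.1, 2.5]
grip_width: 0.0002
finger_force: 1.0
clock: 32.6
position: [0.492, -0.1165, 0.3073]
tool_rot: [3.142, -0.001, 3.142]
force: [1.5, 0.3, 0.3]
grip_width: 0.0436
finger_force: 0.0
clock: 33.1
position: [0.492, 0.0668, 0.305]
tool_rot: [3.141, -0.001, -3.138]
force: [-0.0, -1.2, 0.0]
grip_width: 0.0856
finger_force: 0.0
clock: 33.3
position: [0.4925, 0.0632, 0.3051]
tool_rot: [-3.141, -0.001, -3.141]
force: [0.5, -0.5, -0.1]
grip_width: 0.0855
finger_force: 0.0
t 33.3 p [0.4925 0.0632 0.3051] rot [-3.141e+00 -1.000e-03 -3.141e+00] F [ 0.5 -0.5 -0.1] w 0.08545477717058354 ff 0.0 q [-0.36  0.24  0.14  1.84 -0.04  1.07  1.36]
wrist bottle_a_mid 0.88 [ 64. 137.] [ 0.426 -0.168  0.102]
wrist bottle_a_mid 0.78 [390. 201.] [0.484 0.13  0.102]
wrist tray_floor 0.79 [564. 169.] [0.464 0.352 0.006]
wrist knob 0.86 [230. 238.] [ 0.505 -0.011  0.158]
```

View pics/w9.png

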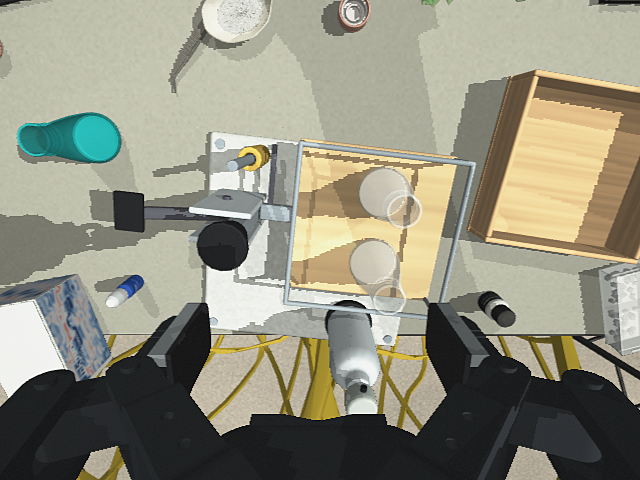

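Platform is home. Bottle rims are at (403,210) and (389,296).

Run:
```python
from h import *
for xy in([403,210],[389,296]):
    p=atz('wrist',xy,.154);print(p,totool([p[0],p[1],.305]))
c=[atz('wrist',x,.054) for x in([537,71],[471,238])];print(c)
g=cv2.imread('pics/top0.png')
print([np.round(atz('top',x,.054),3) for x in([153,234],[226,240],[209,315],[136,305])])
```

```text
[0.48274848 0.13064655 0.154     ] [0.0101476  0.06819358 0.00026811]
[0.55914347 0.123423   0.154     ] [-0.06625794  0.06108258  0.00025936]
[array([0.36507359, 0.27666933, 0.054     ]), array([0.53576774, 0.2321249 , 0.054     ])]
[array([0.555, 0.422, 0.054]), array([0.545, 0.245, 0.054]), array([0.364, 0.274, 0.054]), array([0.382, 0.447, 0.054])]
```

```bash
python3 -m inch '[[0.01,0.035,0,0,0,0,0],[0,0.035,0.02,0,0,0,0],[0,0,0.04,0,0,0,0],[0,0,0.04,0,0,0,0],[0,0,0.04,0,0,0,0]]' && python3 -m inch '[[0,0,0.025,0,0,0,0],[0,0,0.012,0,0,0,0],[0,0,0,0,0,0,0],[0,0,0,0,0,0,0.6],[0,0,0,0,0,0,0.9]]' 40 && python3 -m inch '[[0,0,0,0,0,0,0.9],[0,0,0,0,0,0,0.9],[0,0,0,0,0,0,0.9],[0,0,0,0,0,0,0.9],[0,0,-0.02,0,0,0,0.9]]' 40 && python3 -m inch '[[0,0,-0.04,0,0,0,0.9],[0,0,-0.04,0,0,0,0.9],[0,0,-0.03,0,0,0,0.9],[0,0,-0.01,0,0,0,0.9],[0,0,0,0,0,0,0.9]]'
```

```text
clock: 34.0
position: [0.4828, 0.133, 0.1641]
tool_rot: [3.142, 0.001, 3.141]
force: [1.5, -0.2, -0.3]
grip_width: 0.0853
finger_force: 0.0
clock: 34.5
position: [0.4836, 0.1336, 0.1296]
tool_rot: [3.141, 0.002, 3.142]
force: [-0.4, -0.2, 0.1]
grip_width: 0.0589
finger_force: 0.0
clock: 35.0
position: [0.482, 0.1332, 0.1475]
tool_rot: [-3.141, -0.002, -3.141]
force: [0.3, -0.8, 0.5]
grip_width: 0.0284
finger_force: 40.1
clock: 35.5
position: [0.4833, 0.1337, 0.2695]
tool_rot: [3.141, 0.002, -3.141]
force: [0.9, -0.2, -1.2]
grip_width: 0.0285
finger_force: 40.1
```

```bash
python3 -m inch '[[0.006,0.022,0,0,0,0,0.9],[0.012,0.044,0,0,0,0,0.9],[0.012,0.044,0,0,0,0,0.9],[0.012,0.044,0,0,0,0,0.9],[0.010,0.044,0,0,0,0,0.9]]' && python3 -m inch '[[0.006,0.024,0,0,0,0,0.9],[0,0,0,0,0,0,0.9],[0,0,0.02,0,0,0,0.9],[0,0,0.04,0,0,0,0.9],[0,0,0.04,0,0,0,0.9]]' && python3 -m inch '[[0,0,0.04,0,0,0,0.9],[0,0,0.025,0,0,0,0.9],[0,0,0.012,0,0,0,0.9],[0,0,0.006,0,0,0,0.9],[0,0,0,0,0,0,0.9]]'
```

```text
clock: 36.0
position: [0.4294, 0.3328, 0.2667]
tool_rot: [-3.14, -0.002, -3.141]
force: [0.9, 0.3, -0.4]
grip_width: 0.029
finger_force: 40.1
clock: 36.5
position: [0.4247, 0.3545, 0.1663]
tool_rot: [-3.141, -0.0, 3.141]
force: [0.5, 0.4, -0.8]
grip_width: 0.0284
finger_force: 40.1
clock: 37.0
position: [0.4252, 0.3553, 0.0856]
tool_rot: [3.141, 0.0, 3.141]
force: [0.4, 0.2, -0.2]
grip_width: 0.0283
finger_force: 41.3
```

```bash
python3 -m inch '[[0,0,0.001,0,0,0,0.9],[0,0,0,0,0,0,0.5],[0,0,0,0,0,0,0],[0,0,0,0,0,0,0],[0,0,0,0,0,0,0]]' && python3 -m inch '[[0,0,-0.02,0,0,0,0],[0,0,-0.05,0,0,0,0],[0,0,-0.05,0,0,0,0],[0,0,-0.05,0,0,0,0],[0,0,-0.05,0,0,0,0]]' && python3 -m inch '[[-0.022,-0.038,0,0,0,0,0],[-0.022,-0.038,0,0,0,0,0],[-0.022,-0.038,0,0,0,0,0],[-0.022,-0.038,0,0,0,0,0],[-0.022,-0.038,0,0,0,0,0]]' && python3 -m inch '[[-0.024,-0.040,0,0,0,0,0],[0,0,0,0,0,0,0],[0,0,0,0,0,0,0]]'
python3 - <<'E'
from look import *
st();grab_frame('scene');look('scene',(('bottle_a_mid',.058),));look('scene',(('bottle_a_mid',.102),))
E
```

```text
clock: 37.5
position: [0.4248, 0.3555, 0.0844]
tool_rot: [3.141, 0.0, -3.141]
force: [-0.3, -0.1, 0.3]
grip_width: 0.0832
finger_force: 0.0
clock: 38.0
position: [0.4245, 0.3551, 0.3066]
tool_rot: [3.141, 0.0, -3.141]
force: [0.1, 0.8, -0.8]
grip_width: 0.0852
finger_force: 0.0
clock: 38.5
position: [0.5354, 0.1638, 0.3045]
tool_rot: [3.141, 0.0, -3.141]
force: [0.8, 1.5, -0.1]
grip_width: 0.0855
finger_force: 0.0
clock: 38.8
position: [0.559, 0.1245, 0.3041]
tool_rot: [-3.141, -0.0, 3.14]
force: [0.0, 0.8, -0.6]
grip_width: 0.0852
finger_force: 0.0
t 38.8 p [0.559  0.1245 0.3041] rot [-3.141 -0.     3.14 ] F [ 0.   0.8 -0.6] w 0.08523457029449608 ff 0.0 q [-0.4   0.37  0.11  1.66 -0.04  1.12  1.29]
scene bottle_a_mid 0.96 [367. 318.] [ 0.427 -0.199  0.058]
scene bottle_a_mid 0.63 [202. 197.] [0.424 0.375 0.058]
scene bottle_a_mid 0.96 [367. 318.] [ 0.396 -0.225  0.102]
scene bottle_a_mid 0.63 [202. 197.] [0.393 0.317 0.102]
```

```bash
python3 -m inch '[[0,0,0.03,0,0,0,0],[0,0,0.04,0,0,0,0],[0,0,0.04,0,0,0,0],[0,0,0.035,0,0,0,0],[0,0,0.02,0,0,0,0]]' && python3 -m inch '[[0,0,0.011,0,0,0,0],[0,0,0,0,0,0,0],[0,0,0,0,0,0,0.6],[0,0,0,0,0,0,0.9],[0,0,0,0,0,0,0.9]]' 40 && python3 -m inch '[[0,0,0,0,0,0,0.9],[0,0,0,0,0,0,0.9],[0,0,0,0,0,0,0.9],[0,0,0,0,0,0,0.9],[0,0,-0.02,0,0,0,0.9]]' 40 && python3 -m inch '[[0,0,-0.04,0,0,0,0.9],[0,0,-0.04,0,0,0,0.9],[0,0,-0.03,0,0,0,0.9],[0,0,-0.02,0,0,0,0.9],[0,0,0,0,0,0,0.9]]'
```

```text
clock: 39.45
position: [0.5573, 0.1265, 0.1368]
tool_rot: [-3.141, -0.003, -3.139]
force: [-0.0, -0.4, 0.3]
grip_width: 0.0853
finger_force: 0.0
clock: 39.95
position: [0.5593, 0.1257, 0.1293]
tool_rot: [3.141, 0.001, -3.141]
force: [0.5, -0.0, 0.3]
grip_width: 0.0438
finger_force: 0.0
clock: 40.45
position: [0.5578, 0.1253, 0.1471]
tool_rot: [-3.141, -0.003, -3.141]
force: [-0.1, -0.4, -0.5]
grip_width: 0.029
finger_force: 39.7
clock: 40.95
position: [0.5598, 0.1257, 0.2812]
tool_rot: [3.14, 0.004, -3.142]
force: [-0.4, -1.0, -0.9]
grip_width: 0.0288
finger_force: 39.8
```

```bash
python3 -m inch '[[0.006,0.022,0,0,0,0,0.9],[0.011,0.044,0,0,0,0,0.9],[0.011,0.044,0,0,0,0,0.9],[0.011,0.044,0,0,0,0,0.9],[0.010,0.042,0,0,0,0,0.9]]' && python3 -m inch '[[0.006,0.023,0,0,0,0,0.9],[0,0,0,0,0,0,0.9],[0,0,0.02,0,0,0,0.9],[0,0,0.04,0,0,0,0.9],[0,0,0.04,0,0,0,0.9]]' && python3 -m inch '[[0,0,0.04,0,0,0,0.9],[0,0,0.03,0,0,0,0.9],[0,0,0.015,0,0,0,0.9],[0,0,0.007,0,0,0,0.9],[0,0,0,0,0,0,0.9]]'
```

```text
clock: 41.45
position: [0.5087, 0.3232, 0.2776]
tool_rot: [-3.141, -0.001, -3.141]
force: [0.2, -0.6, -0.6]
grip_width: 0.0286
finger_force: 39.8
clock: 41.95
position: [0.504, 0.3437, 0.177]
tool_rot: [3.141, 0.001, 3.141]
force: [0.7, 0.7, -1.2]
grip_width: 0.0284
finger_force: 39.8
clock: 42.45
position: [0.5043, 0.3444, 0.0866]
tool_rot: [3.141, 0.001, 3.141]
force: [0.5, -0.4, -0.6]
grip_width: 0.0286
finger_force: 40.1
```

```bash
python3 -m inch '[[0,0,0.002,0,0,0,0.9],[0,0,0,0,0,0,0.9],[0,0,0,0,0,0,0.5],[0,0,0,0,0,0,0],[0,0,0,0,0,0,0]]' && python3 -m inch '[[0,0,0,0,0,0,0],[0,0,-0.02,0,0,0,0],[0,0,-0.05,0,0,0,0],[0,0,-0.05,0,0,0,0],[0,0,-0.05,0,0,0,0]]' && python3 -m inch '[[0,0,-0.05,0,0,0,0],[0,-0.04,0,0,0,0,0],[0,-0.04,0,0,0,0,0],[0,0,0,0,0,0,0],[0,0,0,0,0,0,0]]'
python3 - <<'E'
from look import *
st();save('wrist','w10.png');look('wrist',(('tray_floor',.006),('knob',.158),('bottle_a_mid',.058),('tab',.108),('cap_top',.178)))
E
```

```text
clock: 42.95
position: [0.5038, 0.3445, 0.0845]
tool_rot: [3.141, 0.0, -3.141]
force: [0.6, 0.5, -0.3]
grip_width: 0.0701
finger_force: 0.0
clock: 43.45
position: [0.5035, 0.3442, 0.2563]
tool_rot: [-3.141, -0.0, -3.141]
force: [0.6, 1.5, -0.4]
grip_width: 0.0852
finger_force: 0.0
clock: 43.95
position: [0.5039, 0.2639, 0.3046]
tool_rot: [3.141, 0.0, 3.14]
force: [-0.1, 0.7, -0.3]
grip_width: 0.0856
finger_force: 0.0
t 43.95 p [0.5039 0.2639 0.3046] rot [3.141 0.    3.14 ] F [-0.1  0.7 -0.3] w 0.08559491504070292 ff 0.0 q [-0.64  0.36  0.07  1.66 -0.03  1.12  1.01]
wrist bottle_a_mid 0.62 [433. 122.] [0.424 0.38  0.058]
```

View pics/w10.png

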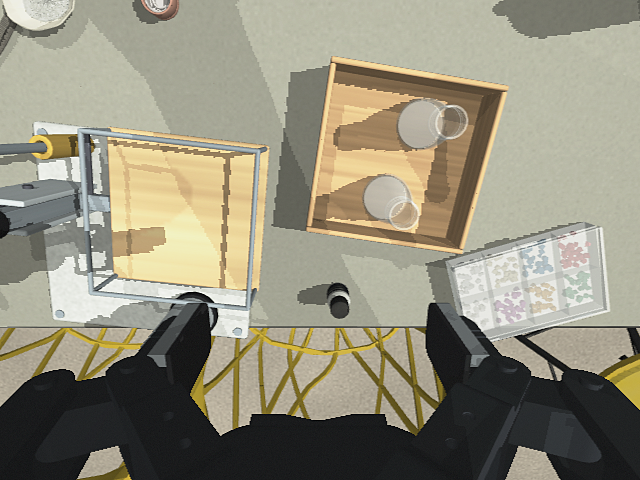

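Both stand upright in the tray, feet at (425,123) and (388,199). The first looks as if it was shifted in y, so I'll check its margin.

Run:
```python
from h import *
c=np.array([atz('wrist',x,.054)[:2] for x in([333,60],[506,90],[463,250],[308,232])]);m=c.mean(0)
ux=c[3]-c[0]+c[2]-c[1];ux/=np.linalg.norm(ux);uy=np.array([-ux[1],ux[0]])
print(m,ux)
for f,r in(([425,123],[452,122]),([388,199],[404,214])):
    for xy,z in((f,.006),(r,.11)):
        p=atz('wrist',xy,z)[:2];print(p,(p-m)@ux,(p-m)@uy)
```

```text
[0.46434425 0.35248753] [ 0.98983617 -0.14221236]
[0.42306783 0.38634357] -0.04567164344426672 0.02764191434091328
[0.4242731  0.38085064] -0.043697465760583754 0.02237621440817805
[0.51067471 0.34904188] 0.04634958156538851 0.0031781291585734
[0.50612532 0.344696  ] 0.042464460887506474 -0.0017705542896853852
```

Both are well within ±70 mm and upright. The first was nudged, but it is fine. Handing in.

```bash
python3 -c "
from workcell import bot
print(bot.job_done())"
```

```text
the job is handed in; nothing more can be done
None
```

I handed the job in at about 44 s. Both bottles stand upright in the drying tray, after being lifted to notch 3, sprayed and lowered fully home. No verdict came back, and I took the cap and tab to be back up without a final look.

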